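# Unplug the power pack and hold the discharge lever

### The arm

A 6-joint arm with a two-finger parallel gripper is mounted at the origin on the work surface. World frame = base frame: x ahead of the robot, y to its left, z up, the work surface at z = 0. Lengths are in m, angles in rad, forces in N, time in s.
With the tool pointing down it reaches from about 0.425 to 0.95 m from the base axis. Payload 14.7 kg.
Tool frame: the origin (TCP) lies on the centre line of the jaws, within the pads' length; the fingertips stand 25 mm ahead of it and the grasp point (between the pads) lies 6 mm ahead of it (r.finger_overhang is the distance from the TCP to the fingertips, in m); z points along the fingers, y is the direction in which the jaws open and shut (so a half turn about z gives the same grasp; the last joint's range is limited). The gripper opens to 85 mm and grips with 20 to 120 N. Pads are 22 mm wide; open, the fingers measure 114 mm over their backs; the gripper's body (76 mm by 85 mm) begins 54 mm behind the grasp point. The pads swing forward as they close: fully open they stand 13 mm farther back than shut.
Start: joints at [-1.226, 0.48, 1.596, -0, 1.065, -0.047], TCP at [0.248, -0.601, 0.256] pointing down, gripper open.
Joint ranges: [-2.75, 2.75], [-0.82, 2.05], [0.23, 2.67], [-1.56, 4.7], [0.09, 2.69], [-2.92, 2.92]. Speed limits (rad/s): [1.89, 1.89, 2.39, 3.01, 3.01, 3.01].

### API

Orientations are given as a unit quaternion [w, x, y, z].
In Python, from cell import r gives the robot as it stands. The module is installed in compiled form; this text tells all that it offers.
- The arm moves only by the tool move_arm, never from a script. Its argument "motion" is a list of rows, each an object of numbers: "wx", "wy", "wz": the turn, a rotation vector about the tool's x, y, z in rad; "x", "y", "z": the shift along the tool's x, y, z in mm; "gripper": the closure, from 0 (fully open) to 1 (shut). In form: [{"wx": .., "wy": .., "wz": .., "x": .., "y": .., "z": .., "gripper": ..}, ...]. A call has 1 to 8 rows; each row is the pose to reach, as a shift and turn from the pose measured when the call began, along the tool's axes at that moment; what a row does not reach only later rows make up. A row lasts 1/8 s, in which the tool goes at most 62.5 mm and 10.7 degrees, less where a joint would pass 70% of its speed; a pose out of reach is approached as far as the arm can. A call with a gripper value outside its range is refused whole. The fingers move at their own pace and stop on an object; "force" is the grip in N (left out, the last holds). Time passes only in rows, so rows that repeat a pose let the fingers close. It gives the time, the measured TCP pose, the force and the opening at its end, in the units of the state.
- r.observe(): the state, without advancing time (a new reading comes with each control period).
- r.capture(name): name is "side" or "top" or "wrist"; returns the picture (384x512x3 uint8, red, green, blue); there is no depth.
- r.camera_model(name): a dict with "vertical_fov" (degrees; the focal length in pixels is half the picture's height over the tangent of half this angle, whatever the lens; pixels are square), "cx", "cy" (the principal point, pixels), "rvec" (rotation vector, rad) and "tvec" (3), from world to camera coordinates, as OpenCV has them. Camera axes: x right, y down, z forward; pixel columns grow to the right and rows downward; lengths in m; the calibration is good to about 2 mm. A picture is of the moment at which its call begins: read the wrist's pose just before it. camera_model takes no time and is no camera call; for the wrist camera it gives the pose at the moment of the call.
- r.sign_off(): hands the job in, once; it reports no verdict.
The state is a dict: "time": time; "joints": joint angles; "joint_velocities": joint speeds; "joint_efforts": joint torques, N m; "tcp_pos": TCP position; "ee_rot": TCP orientation; "ft_force": force on the tool from outside, world axes, zero at the start; "moment": the same for the moment, N m; "gripper_width": opening from 0.0 (shut) to 1.0 (fully open).
Only numpy, scipy, OpenCV 4.12 (cv2) and the standard library are available. Lean on these libraries where they do the work, as an engineer would, in place of code of your own. Each camera call takes 0.05 s, during which the arm holds its last target.

### The job

Pull the flat-handled plug straight up out of the power pack, past its sprung catch, and leave it lying or standing free in the open metal tray; the round plug stays in its socket. Only then press down the black paddle of the discharge unit's sprung lever until the lever is level, about half-way down and clear of the rubber stop beneath it, and keep holding it there with the gripper: the job finishes while you are still holding the lever level. Never push the lever down onto its stop, and leave the other things on the bench where they are.

Things in the scene. Friction and masses are not known exactly. Their poses are not given: they have to be found in the camera images.
- pack: Fixed grey power pack, a block 95 mm (x) x 190 mm (y) x 50 mm tall, with black end bumpers and two equal sockets in its top at y = +45 and -45 mm in its frame. Origin at the centre of its underside. One socket holds the flat-handled plug, the other the round plug (either way round).
- plug_grip (a point): Centre of the black handle of the flat-handled plug. Handle 16 mm thick (x) x 38 mm wide (y) x 44 mm tall, on a flange 24 x 44 x 6 mm that sits on the pack's top; below it a shank 18 x 13 mm, 27 mm long. Plugged in, the point is 78 mm above the table and its axes are parallel to the pack's. Two sprung noses hold it: 6 to 13 N straight up draws it, easing by 10 mm, clear after 27 mm. 40 to 85 g.
- plug: The flat-handled plug itself; origin at the centre of the underside of its flange, 28 mm below the handle's centre, z along the handle.
- cap_grip (a point): Middle of the round plug that must stay in the pack's other socket: round handle of 30 mm diameter, 30 mm tall, on a round flange of 38 mm diameter, 6 mm thick; this point is 21 mm above the pack's top, its top 15 mm above the point. Held by the same kind of catch.
- tray: Fixed open aluminium tray, outside 150 mm (x) x 180 mm (y) x 35 mm tall, walls 4 mm, floor about 4 mm thick; a brass standoff of 16 mm diameter, 22 mm tall, stands in its far left corner (x = +52, y = +68 mm in its frame). Origin at the centre of its underside.
- drain: Fixed discharge unit: grey box 180 mm (x) x 85 mm (y), top 45 mm above the table; two steel cheeks (tops at 95 mm) carry the lever's hinge, which lies along y at x = +55 mm, 85 mm above the table. Rubber stop under the paddle, 20 mm diameter, top at 55 mm. Origin at the centre of its underside; the lever points to its -x, roughly towards the robot.
- lever (a joint): Angle of the lever, rad: 0 = at rest, raised 0.25 rad above level; 0.25 = level; 0.45 = on its lower end stop. A spring always pushes it back up to 0: at the paddle it takes about 3 N to start, about 7 N when level, about 10 N at the stop.
- paddle_top (a point): Centre of the top face of the black paddle at the lever's end, 46 mm (along the lever) x 52 mm (across) x 10 mm thick. It lies 120 mm from the hinge axis along the lever and 6 mm above the lever's centre line: about 120 mm above the table at rest, 91 mm when the lever is level. It turns with the lever.
- screwdriver: Screwdriver, 170 mm long, lying in front; bystander. Origin mid-length on its underside.
- spanner: Steel spanner, 150 mm long, lying in front; bystander. Origin mid-length on its underside.
- jar: Clear jar with a steel cap, 56 mm diameter, 70 mm tall, standing beyond the work; bystander. Origin at the centre of its underside.
- gear: White printed gear, 52 mm diameter, 22 mm tall, lying beyond the work; bystander. Origin at the centre of its underside.
- roll: Grey ring-shaped roll, 84 mm diameter, 24 mm tall, lying beyond the work; bystander. Origin at the centre of its underside.
There are look-alikes about, which are no part of the job. Leave any purple or yellow look-alike of the plug alone.

How it is judged:
On the way, in this order (a step that is already met when the one before it is completed fails the run):
1. the flat-handled plug is drawn clear of its socket in the gripper (z of plug_grip in the frame of pack above 0.107 m and contact force between the fingers and plug above 1 N), for 0.1 s.
2. the plug is released in the tray and at rest (x of plug_grip in the frame of tray between -0.072 and 0.072 m and y of plug_grip in the frame of tray between -0.087 and 0.087 m and z of plug_grip in the frame of tray below 0.075 m and contact force between the fingers and plug below 0.1 N and linear speed of plug below 0.03 m/s), for 0.3 s.
At the end, for the whole second after the job is handed in: Lever held level (0.25 rad, within 0.06) by the gripper's fingers with more than 4 N on it; flat-handled plug at rest inside the tray, not touched by the fingers; round plug still in its socket (all of step 2 and value of joint lever between 0.19 and 0.31 rad and contact force between the fingers and lever above 4 N and z of cap_grip in the frame of pack below 0.078 m and horizontal distance between cap_grip and pack below 0.055 m); the arm keeps its last pose, push and grip.
It fails at once if lever pressed while the flat-handled plug is still in its socket (value of joint lever above 0.1 rad and z of plug_grip in the frame of pack below 0.103 m and horizontal distance between plug_grip and pack below 0.085 m).
It fails at once if lever pushed down onto its stop (value of joint lever above 0.42 rad).
It fails at once if round plug pulled up (z of cap_grip in the frame of pack above 0.083 m).
It fails at once if a bystander on the bench is moved more than 40 mm (distance of any of screwdriver, spanner, jar, gear, roll from where it was at the start of the episode above 0.04 m).
It also fails if it takes over 50 s, if anything falls off the work surface, if the arm or the gripper's body presses on something with over 40 N, if the wrist force passes 120 N, or if a joint passes its speed limit or range.

## Working session

There is one attempt and no reset: what is moved stays moved. The work goes in short steps, Python scripts to look and compute and a tool call to move; the robot and the scene stay as the last step left them, time stands still between calls to the robot, and variables do not carry over. Pictures are saved under pics/ and viewed, and the job is handed in when it is done.

Besides the shell and the picture viewer there is one more tool, called after "Emit:" as a command line: name --argument value ..., lists and objects as JSON in quotes. move_arm: Moves the arm, as the interface text tells. Its arguments: {"type":"object","properties":{"motion":{"type":"array"},"force":{"type":"number"}},"required":["motion"]}

```bash
mkdir -p pics
cat > h.py <<'E'
import numpy as np, cv2
from cell import r
from scipy.spatial.transform import Rotation as R
def save(name,fn):
    im=r.capture(name); cv2.imwrite('pics/'+fn+'.png',im[:,:,::-1]); return im
def model(name):
    m=r.camera_model(name); f=192/np.tan(np.radians(m['vertical_fov'])/2)
    K=np.array([[f,0,m['cx']],[0,f,m['cy']],[0,0,1]]); return K,np.array(m['rvec'],float),np.array(m['tvec'],float),m
def ray(name,px,mod=None):
    K,rv,t,m=mod or model(name); Rm=cv2.Rodrigues(rv)[0]
    d=Rm.T@(np.linalg.inv(K)@np.array([px[0],px[1],1.])); return -Rm.T@t,d
def plane(name,px,z,mod=None):
    c,d=ray(name,px,mod); return c+d*(z-c[2])/d[2]
def proj(name,P,mod=None):
    K,rv,t,m=mod or model(name)
    return cv2.projectPoints(np.array(P,float).reshape(-1,3),rv,t,K,None)[0].reshape(-1,2)
E
python3 - <<'E'
from h import *
for n in ['side','top','wrist']:
    save(n,n+'0'); m=r.camera_model(n); print(n,m, ray(n,(256,192))[0])
print(r.observe()); print(r.finger_overhang)
E
```

```text
side {'vertical_fov': 46.29508456393814, 'cx': 263.0172497500754, 'cy': 184.15501022439537, 'rvec': array([ 0.4701353 , -2.65827893,  1.26770927]), 'tvec': array([0.51871852, 0.20028283, 0.9447424 ])} [0.2696544  0.74906787 0.75359416]
top {'vertical_fov': 45.50593544339795, 'cx': 250.86651353567265, 'cy': 189.53248099942695, 'rvec': array([ 2.20117341, -2.18052435,  0.13540687]), 'tvec': array([-0.01832755,  0.56144308,  1.00860397])} [0.46824214 0.02088208 1.05505897]
wrist {'vertical_fov': 67.12989744342642, 'cx': 253.1716147781673, 'cy': 194.2522291312016, 'rvec': array([-2.38862438,  1.59814346,  0.24957775]), 'tvec': array([-0.64964346, -0.03923038,  0.38068294])} [ 0.32053229 -0.57058816  0.37441066]
{'time': 0.15, 'joints': array([-1.22559335e+00,  4.80688334e-01,  1.59675708e+00, -3.01270152e-06,
        1.06506699e+00, -4.66154794e-02]), 'joint_velocities': array([-0.00189988, -0.00124109, -0.00262537, -0.00023847,  0.00046107,
       -0.0038621 ]), 'joint_efforts': array([ 1.20237681e-03, -9.51148224e+01, -4.30458105e+01, -3.87808805e-04,
        8.17113410e-03,  5.03777824e-05]), 'tcp_pos': array([ 0.24812485, -0.60045942,  0.25580902]), 'ee_rot': array([-4.54564150e-04,  9.80870840e-01,  1.94659148e-01, -6.97045897e-05]), 'ft_force': array([-0.54687045,  0.26887918,  0.42726455]), 'moment': array([0.00223637, 0.0025047 , 0.01676946]), 'gripper_width': 1.0020654266531592}
0.025
```

View pics/top0.png

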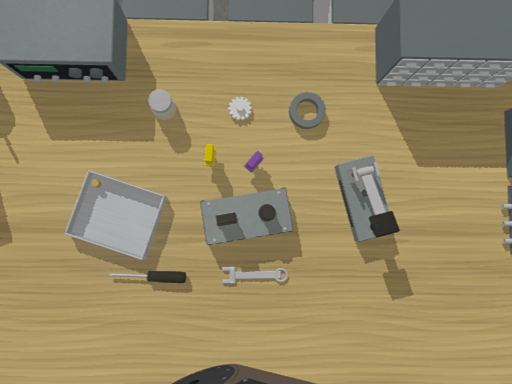

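View pics/side0.png

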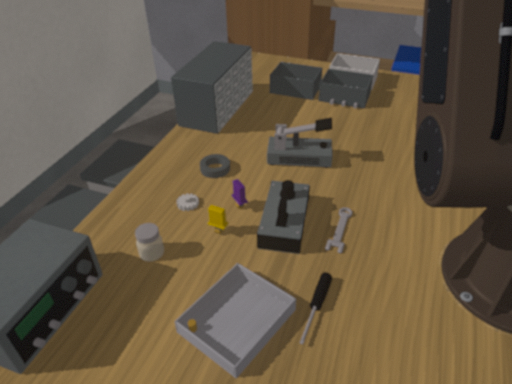

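View pics/wrist0.png

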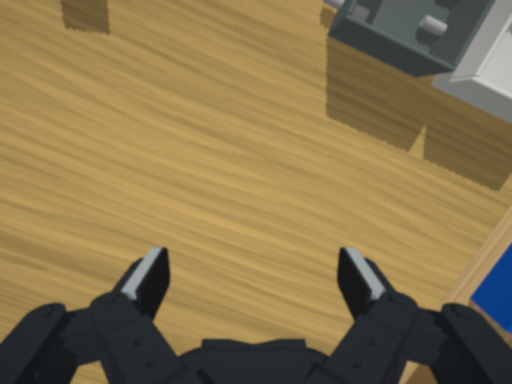

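The top view shows the tray around (117,216) with its standoff at (96,183). The pack is at (247,216), with the flat plug at (227,219) and the round plug at (267,212). The drain is at (367,198) with its paddle at (383,223). The purple and yellow decoys are at (254,161) and (209,154).

Run:
```python
from h import *
a=cv2.imread('pics/top0.png'); b=a[130:270,50:410]
cv2.imwrite('pics/z1.png',cv2.resize(a[170:270,190:310],None,fx=6,fy=6,interpolation=cv2.INTER_CUBIC))
cv2.imwrite('pics/z2.png',cv2.resize(a[145:250,325:410],None,fx=5.7,fy=5.7,interpolation=cv2.INTER_CUBIC))
s=cv2.imread('pics/side0.png')
cv2.imwrite('pics/z3.png',cv2.resize(s[100:260,230:370],None,fx=3.7,fy=3.7,interpolation=cv2.INTER_CUBIC))
hsv=cv2.cvtColor(a,cv2.COLOR_BGR2HSV)
# non-wood
m=((hsv[...,1]<70)).astype(np.uint8)*255
m=cv2.morphologyEx(m,cv2.MORPH_OPEN,np.ones((3,3)))
cs,_=cv2.findContours(m,cv2.RETR_EXTERNAL,cv2.CHAIN_APPROX_NONE)
for c in cs:
    A=cv2.contourArea(c)
    if A>200: print(A,cv2.minAreaRect(c), cv2.boxPoints(cv2.minAreaRect(c)).round(1).tolist())
mod=model('top')
for n,p,z in [('flat',(227,219),.1),('round',(267,212),.086),('paddle',(383,223),.12),('tray',(117,216),.035),('stand',(96,183),.026)]: print(n,plane('top',p,z,mod).round(4))
```

```text
1439.0 ((241.5, 374.0), (18.0, 133.0), 90.0) [[175.0, 365.0], [308.0, 365.0], [308.0, 383.0], [175.0, 383.0]]
394.0 ((146.54074096679688, 275.48162841796875), (75.21985626220703, 9.63229751586914), 2.2906100749969482) [[108.80000305175781, 278.79998779296875], [109.19999694824219, 269.20001220703125], [184.3000030517578, 272.20001220703125], [183.89999389648438, 281.79998779296875]]
577.0 ((254.5, 274.5), (17.0, 65.0), 90.0) [[222.0, 266.0], [287.0, 266.0], [287.0, 283.0], [222.0, 283.0]]
3713.0 ((246.11671447753906, 215.886474609375), (44.206321716308594, 87.66563415527344), 80.78897094726562) [[199.3000030517578, 201.10000610351562], [285.79998779296875, 187.10000610351562], [292.8999938964844, 230.6999969482422], [206.39999389648438, 244.6999969482422]]
235.5 ((506.0, 217.5), (65.0, 10.0), 90.0) [[501.0, 185.0], [511.0, 185.0], [511.0, 250.0], [501.0, 250.0]]
5726.0 ((115.39256286621094, 214.99432373046875), (85.67328643798828, 69.41930389404297), 18.970407485961914) [[63.599998474121094, 233.89999389648438], [86.19999694824219, 168.1999969482422], [167.1999969482422, 196.10000610
[... 451 characters left out ...]
, 90.0) [[228.0, 97.0], [251.0, 97.0], [251.0, 119.0], [228.0, 119.0]]
1012.5 ((306.5, 110.0), (36.0, 35.0), 90.0) [[289.0, 92.0], [324.0, 92.0], [324.0, 128.0], [289.0, 128.0]]
611.0 ((161.70001220703125, 103.90000915527344), (31.752164840698242, 24.59674835205078), 63.43495178222656) [[143.60000610351562, 95.19999694824219], [165.60000610351562, 84.19999694824219], [179.8000030517578, 112.5999984741211], [157.8000030517578, 123.5999984741211]]
26487.0 ((255.5, 43.5), (87.0, 511.0), 90.0) [[-0.0, 0.0], [511.0, 0.0], [511.0, 87.0], [0.0, 87.0]]
flat [0.4928 0.0386 0.1   ]
round [ 0.5087 -0.0456  0.086 ]
paddle [ 0.4868 -0.2826  0.12  ]
tray [0.4989 0.2822 0.035 ]
stand [0.5724 0.3335 0.026 ]
```

View pics/z1.png

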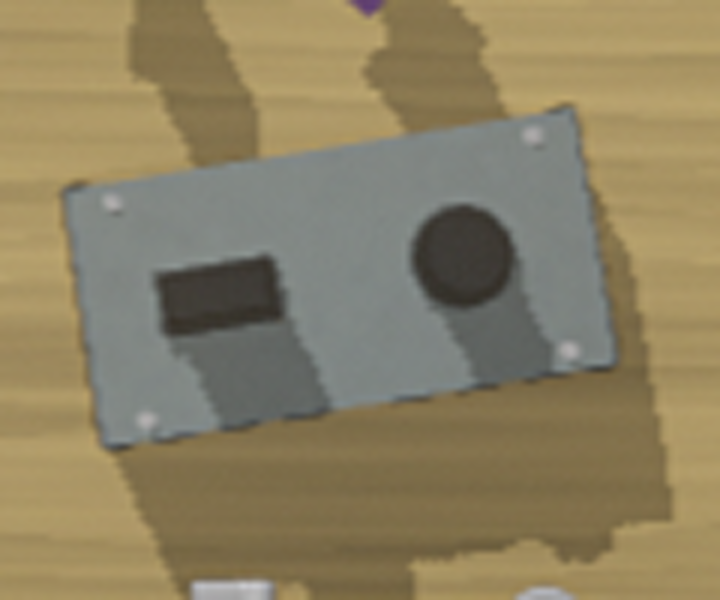

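View pics/z2.png

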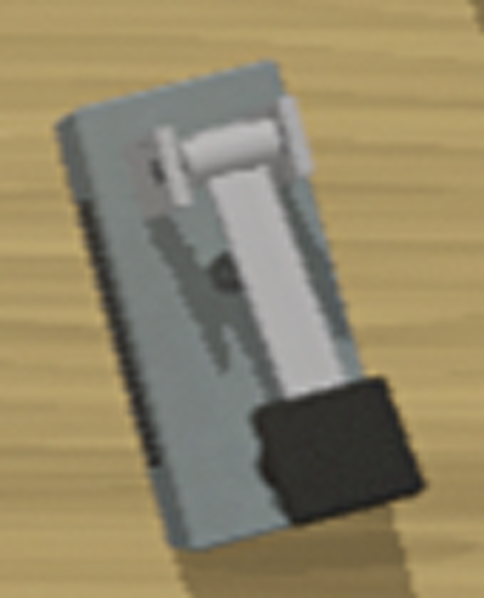

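View pics/z3.png

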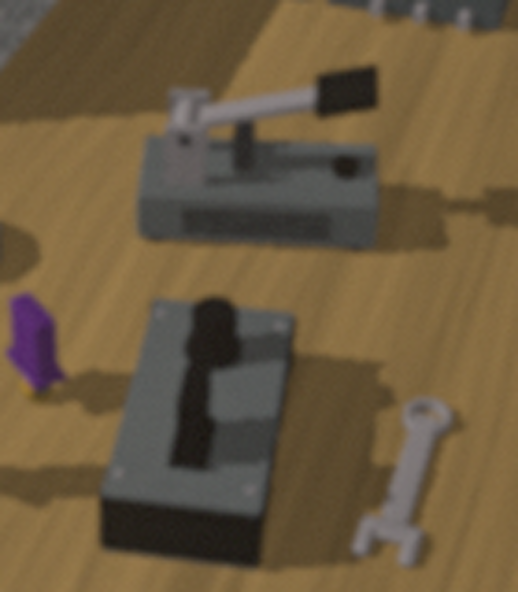

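Run:
```python
from h import *
mod=model('top')
def P(z,pts,off,s): return np.array([plane('top',((u+.5)/s-.5+off[0],(v+.5)/s-.5+off[1]),z,mod) for u,v in pts])
pk=P(.05,[(65,187),(573,105),(615,362),(105,447)],(190,170),6); print(pk.round(4),[np.linalg.norm(pk[i]-pk[i-1]).round(4) for i in range(4)])
c=pk.mean(0); yd=pk[0]+pk[3]-pk[1]-pk[2]; yaw=np.arctan2(-yd[0],yd[1]); print('pack',c,yaw)
Rz=lambda a:np.array([[np.cos(a),-np.sin(a),0],[np.sin(a),np.cos(a),0],[0,0,1]])
for s in(1,-1): print('socket',s,(c+Rz(yaw)@[0,s*.045,0]).round(4))
t=P(.1,[(155,272),(272,256),(278,305),(163,320)],(190,170),6); print('plug top',t.round(4),t.mean(0), [np.linalg.norm(t[i]-t[i-1]).round(4) for i in range(4)])
d=t[0]+t[3]-t[1]-t[2]; print('yaw',np.arctan2(-d[0],d[1]))
print('round',P(.086,[(463,255)],(190,170),6))
# tray
tr=np.array([plane('top',p,.035,mod) for p in [(86.2,172),(165.5,192.0),(146,261),(68,231)]]);
# drain box top z=.045
dr=P(.045,[(60,118),(272,62),(395,495),(180,549)],(325,145),5.7); print('drain',dr.round(4),dr.mean(0),[np.linalg.norm(dr[i]-dr[i-1]).round(4) for i in range(4)])
pd=P(.12,[(258,408),(385,378),(424,487),(300,524)],(325,145),5.7); print('pad',pd.round(4),pd.mean(0),[np.linalg.norm(pd[i]-pd[i-1]).round(4) for i in range(4)])
yx=dr[0]+dr[1]-dr[2]-dr[3]; print('drain yaw',np.arctan2(yx[1],yx[0]))
yx=np.array(dr[0]-dr[3]);print(np.arctan2(yx[1],yx[0]))
a=cv2.imread('pics/top0.png'); cv2.imwrite('pics/z4.png',cv2.resize(a[165:265,60:175],None,fx=6,fy=6,interpolation=cv2.INTER_CUBIC))
```

```text
[[ 0.5335  0.0982  0.05  ]
 [ 0.5656 -0.0879  0.05  ]
 [ 0.4714 -0.1034  0.05  ]
 [ 0.4392  0.0821  0.05  ]] [np.float64(0.0956), np.float64(0.1889), np.float64(0.0955), np.float64(0.1883)]
pack [ 0.5024254  -0.00275338  0.05      ] 0.1714214203878796
socket 1 [0.4947 0.0416 0.05  ]
socket -1 [ 0.5101 -0.0471  0.05  ]
plug top [[0.501  0.0628 0.1   ]
 [0.5069 0.0223 0.1   ]
 [0.49   0.02   0.1   ]
 [0.4845 0.0598 0.1   ]] [0.49560042 0.04121425 0.1       ] [np.float64(0.0168), np.float64(0.0409), np.float64(0.0171), np.float64(0.0401)]
yaw 0.1417654813325219
round [[ 0.50849115 -0.04510983  0.086     ]]
drain [[ 0.6165 -0.2009  0.045 ]
 [ 0.6399 -0.2854  0.045 ]
 [ 0.4699 -0.331   0.045 ]
 [ 0.4483 -0.2463  0.045 ]] [ 0.54362334 -0.2658974   0.045     ] [np.float64(0.1741), np.float64(0.0877), np.float64(0.176), np.float64(0.0875)]
pad [[ 0.5006 -0.2555  0.12  ]
 [ 0.5119 -0.3021  0.12  ]
 [ 0.4727 -0.3156  0.12  ]
 [ 0.4591 -0.2701  0.12  ]] [ 0.48608288 -0.28581978  0.12      ] [np.float64(0.0441), np.float64(0.048), np.float64(0.0415), np.float64(0.0474)]
drain yaw 0.26298150983504787
0.26369313078874856
```

View pics/z4.png

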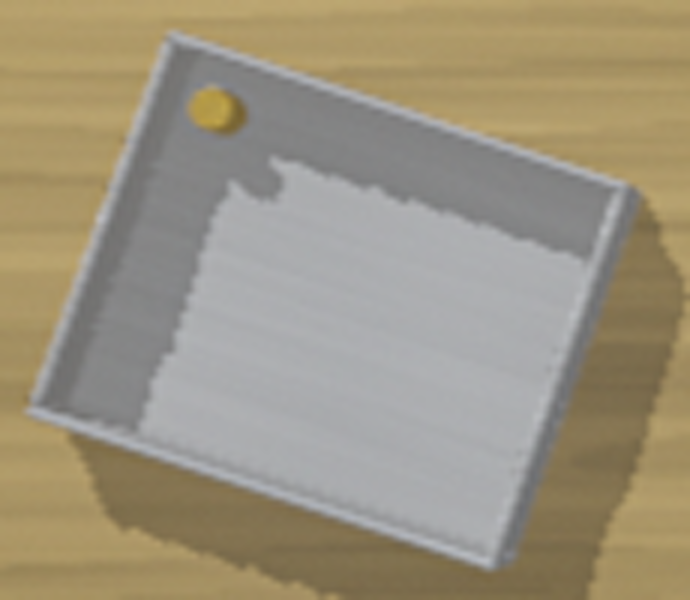

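```bash
cat >> h.py <<'E'
def goal(p,ya):
    """tool pointing down, tool y axis at world angle ya (mod pi)"""
    o=r.observe(); q=o['ee_rot']; A=R.from_quat([q[1],q[2],q[3],q[0]])
    best=None
    for a in (ya,ya+np.pi):
        y=np.array([np.cos(a),np.sin(a),0]); z=np.array([0,0,-1.]); x=np.cross(y,z)
        B=R.from_matrix(np.c_[x,y,z]); w=(A.inv()*B).as_rotvec()
        if best is None or np.linalg.norm(w)<np.linalg.norm(best): best=w
    print('t',o['time'],'pos',o['tcp_pos'].round(4),'F',o['ft_force'].round(2),'grip',round(float(o['gripper_width']),3))
    print('shift mm',(A.inv().apply(np.array(p)-o['tcp_pos'])*1000).round(1),'rot',best.round(4))
E
python3 - <<'E'
from h import *
mod=model('top')
tr=np.array([plane('top',((u+.5)/6-.5+60,(v+.5)/6-.5+165),.035,mod) for u,v in [(170,33),(632,187),(497,568),(30,410)]])
print(tr.round(4),tr.mean(0),[np.linalg.norm(tr[i]-tr[i-1]).round(4) for i in range(4)])
d=tr[0]+tr[1]-tr[2]-tr[3]; print('yaw',np.arctan2(d[1],d[0]))
goal([.495,.0415,.19],.165)
E
```

```text
[[0.6001 0.3496 0.035 ]
 [0.5448 0.1782 0.035 ]
 [0.4048 0.2238 0.035 ]
 [0.4609 0.3946 0.035 ]] [0.50264679 0.2865548  0.035     ] [np.float64(0.1463), np.float64(0.1801), np.float64(0.1472), np.float64(0.1798)]
yaw -0.31367246040760427
t 0.15 pos [ 0.2481 -0.6005  0.2558] F [-0.55  0.27  0.43] grip 1.002
shift mm [ 473.3 -499.    66.3] rot [-7.000e-04 -7.000e-04 -1.344e+00]
```

Emit:
move_arm --motion '[{"x": 40, "y": -42, "z": 0, "wz": -0.11}, {"x": 79, "y": -83, "z": 0, "wz": -0.22}, {"x": 118, "y": -125, "z": 0, "wz": -0.34}, {"x": 158, "y": -166, "z": 0, "wz": -0.45}, {"x": 197, "y": -208, "z": 0, "wz": -0.56}, {"x": 237, "y": -250, "z": 5, "wz": -0.67}, {"x": 276, "y": -291, "z": 10, "wz": -0.78}, {"x": 316, "y": -333, "z": 15, "wz": -0.9}]'

```text
schema error: expected keys wx, wy, wz, x, y, z, gripper
```

```bash
python3 -c "
from h import *
goal([.495,.0415,.19],.165)"
```

```text
t 0.15 pos [ 0.2481 -0.6005  0.2558] F [-0.55  0.27  0.43] grip 1.002
shift mm [ 473.3 -499.    66.3] rot [-7.000e-04 -7.000e-04 -1.344e+00]
```

Emit:
move_arm --motion '[{"wx": 0, "wy": 0, "gripper": 0, "x": 40, "y": -42, "z": 0, "wz": -0.11}, {"wx": 0, "wy": 0, "gripper": 0, "x": 79, "y": -83, "z": 0, "wz": -0.22}, {"wx": 0, "wy": 0, "gripper": 0, "x": 118, "y": -125, "z": 0, "wz": -0.34}, {"wx": 0, "wy": 0, "gripper": 0, "x": 158, "y": -166, "z": 0, "wz": -0.45}, {"wx": 0, "wy": 0, "gripper": 0, "x": 197, "y": -208, "z": 0, "wz": -0.56}, {"wx": 0, "wy": 0, "gripper": 0, "x": 237, "y": -250, "z": 5, "wz": -0.67}, {"wx": 0, "wy": 0, "gripper": 0, "x": 276, "y": -291, "z": 10, "wz": -0.78}, {"wx": 0, "wy": 0, "gripper": 0, "x": 316, "y": -333, "z": 15, "wz": -0.9}]'

```text
time: 1.15
tcp_pos: [0.4134, -0.1704, 0.2411]
ee_rot: [-0.0, 0.798, 0.603, 0.0]
ft_force: [1.2, -0.8, 0.0]
gripper_width: 1.001
```

```bash
python3 -c "
from h import *
goal([.495,.0415,.19],.165)"
```

```text
t 1.15 pos [ 0.4134 -0.1704  0.2411] F [ 1.16 -0.85  0.04] grip 1.001
shift mm [226.1  20.9  51.3] rot [ 1.000e-04 -7.000e-04 -4.406e-01]
```

Emit:
move_arm --motion '[{"wx": 0, "wy": 0, "gripper": 0, "x": 46, "y": 4, "z": 10, "wz": -0.09}, {"wx": 0, "wy": 0, "gripper": 0, "x": 92, "y": 8, "z": 20, "wz": -0.18}, {"wx": 0, "wy": 0, "gripper": 0, "x": 138, "y": 13, "z": 31, "wz": -0.27}, {"wx": 0, "wy": 0, "gripper": 0, "x": 184, "y": 17, "z": 42, "wz": -0.36}, {"wx": 0, "wy": 0, "gripper": 0, "x": 226, "y": 21, "z": 51, "wz": -0.44}, {"wx": 0, "wy": 0, "gripper": 0, "x": 226, "y": 21, "z": 51, "wz": -0.44}, {"wx": 0, "wy": 0, "gripper": 0, "x": 226, "y": 21, "z": 51, "wz": -0.44}]'

```text
time: 2.02
tcp_pos: [0.4948, 0.0413, 0.1901]
ee_rot: [-0.0, 0.647, 0.763, 0.0]
ft_force: [0.3, -0.3, -0.4]
gripper_width: 0.999
```

```bash
python3 -c "
from h import *
goal([.495,.0415,.19],.165)
mod=model('wrist'); save('wrist','w1')
for z in (.1,.05): 
  print(z,proj('wrist',[[.495,.0415,z]],mod))
save('side','s1')
import pickle; pickle.dump(mod,open('w1.pkl','wb'))
"
```

```text
t 2.025 pos [0.4948 0.0413 0.1901] F [ 0.28 -0.35 -0.42] grip 0.999
shift mm [0.2 0.3 0.1] rot [-0.0004 -0.0006 -0.0006]
0.1 [[253.16551115 207.99052432]]
0.05 [[253.22082914 189.27535312]]
```

View pics/w1.png

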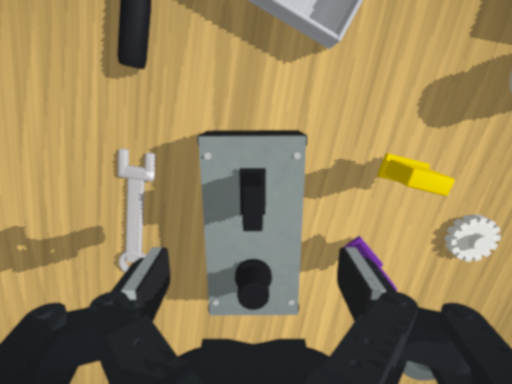

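The wrist view shows the flat plug at columns 240–266, rows 168–231, centred on the jaws. The round plug is at (253,284).

```bash
python3 -c "
from h import *; import pickle
mod=pickle.load(open('w1.pkl','rb'))
c=np.array([.495,.0415,0]);a=.165
for z,w in((.1,.019),(.056,.019),(.056,.022)):
  for s in(1,-1):
    for t in (.008,-.008): print(z,w*s,t,proj('wrist',c+[np.cos(a)*t-np.sin(a)*w*s,np.sin(a)*t+np.cos(a)*w*s,z],mod).round(1))
a=cv2.imread('pics/w1.png'); cv2.imwrite('pics/w1z.png',cv2.resize(a[120:325,190:315],None,fx=2.9,fy=2.9,interpolation=cv2.INTER_CUBIC)*1)
b=a[150:240,225:280].astype(float)*2.5; cv2.imwrite('pics/w1z.png',cv2.resize(np.clip(b,0,255).astype(np.uint8),None,fx=6,fy=6,interpolation=cv2.INTER_NEAREST))
"
```

```text
0.1 0.019 0.008 [[263.8 184.2]]
0.1 0.019 -0.008 [[242.5 184.2]]
0.1 -0.019 0.008 [[263.3 230.6]]
0.1 -0.019 -0.008 [[243.  230.6]]
0.056 0.019 0.008 [[262.1 170.8]]
0.056 0.019 -0.008 [[244.2 170.9]]
0.056 -0.019 0.008 [[261.8 210.6]]
0.056 -0.019 -0.008 [[244.7 210.6]]
0.056 0.022 0.008 [[262.2 167.6]]
0.056 0.022 -0.008 [[244.2 167.6]]
0.056 -0.022 0.008 [[261.8 213.6]]
0.056 -0.022 -0.008 [[244.7 213.6]]
```

View pics/w1z.png

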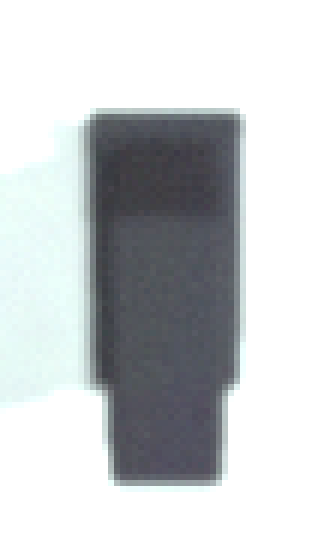

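The prediction matches the image to within 1 px, so I'll descend and grip.

Emit:
move_arm --motion '[{"wx": 0, "wy": 0, "gripper": 0, "x": 0, "y": 0, "z": 35, "wz": 0}, {"wx": 0, "wy": 0, "gripper": 0, "x": 0, "y": 0, "z": 70, "wz": 0}, {"wx": 0, "wy": 0, "gripper": 0.4, "x": 0, "y": 0, "z": 95, "wz": 0}, {"wx": 0, "wy": 0, "gripper": 0.6, "x": 0, "y": 0, "z": 102, "wz": 0}, {"wx": 0, "wy": 0, "gripper": 1, "x": 0, "y": 0, "z": 102, "wz": 0}, {"wx": 0, "wy": 0, "gripper": 1, "x": 0, "y": 0, "z": 102, "wz": 0}, {"wx": 0, "wy": 0, "gripper": 1, "x": 0, "y": 0, "z": 102, "wz": 0}, {"wx": 0, "wy": 0, "gripper": 1, "x": 0, "y": 0, "z": 102, "wz": 0}]' --force 60

```text
time: 3.12
tcp_pos: [0.4952, 0.0405, 0.0893]
ee_rot: [0.0, 0.647, 0.762, 0.001]
ft_force: [-3.2, -5.0, 8.7]
gripper_width: 0.18
```

```bash
python3 -c "
from h import *
goal([.495,.0415,.088],.165)
"
```

```text
t 3.125 pos [0.4952 0.0405 0.0893] F [-3.18 -4.97  8.66] grip 0.18
shift mm [ 1.  -0.   1.3] rot [ 0.0013 -0.0002 -0.0018]
```

Emit:
move_arm --motion '[{"wx": 0, "wy": 0, "gripper": 1, "x": 0, "y": 0, "z": -5, "wz": 0}, {"wx": 0, "wy": 0, "gripper": 1, "x": 0, "y": 0, "z": -12, "wz": 0}, {"wx": 0, "wy": 0, "gripper": 1, "x": 0, "y": 0, "z": -22, "wz": 0}, {"wx": 0, "wy": 0, "gripper": 1, "x": 0, "y": 0, "z": -35, "wz": 0}, {"wx": 0, "wy": 0, "gripper": 1, "x": 0, "y": 0, "z": -55, "wz": 0}, {"wx": 0, "wy": 0, "gripper": 1, "x": 0, "y": 0, "z": -80, "wz": 0}, {"wx": 0, "wy": 0, "gripper": 1, "x": 0, "y": 0, "z": -80, "wz": 0}, {"wx": 0, "wy": 0, "gripper": 1, "x": 0, "y": 0, "z": -80, "wz": 0}]'

```text
time: 4.12
tcp_pos: [0.4951, 0.0405, 0.1694]
ee_rot: [0.001, 0.647, 0.762, 0.001]
ft_force: [-1.1, -0.3, -0.8]
gripper_width: 0.184
```

```bash
python3 -c "
from h import *
goal([.495,.28,.17],.165)
save('side','s2')
"
```

```text
t 4.125 pos [0.4951 0.0405 0.1694] F [-1.09 -0.34 -0.78] grip 0.184
shift mm [236.3  38.8  -0.5] rot [ 0.0018 -0.0001 -0.0018]
```

View pics/s2.png

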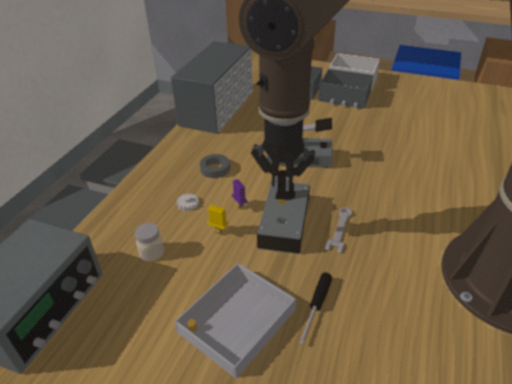

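The plug is out and gripped (opening 0.184, about 15.6 mm). The side view shows it hanging over the pack with its socket visible. Next I'll carry it to the tray.

Emit:
move_arm --motion '[{"wx": 0, "wy": 0, "gripper": 1, "x": 40, "y": 7, "z": 0, "wz": 0}, {"wx": 0, "wy": 0, "gripper": 1, "x": 90, "y": 17, "z": 0, "wz": 0}, {"wx": 0, "wy": 0, "gripper": 1, "x": 140, "y": 26, "z": 0, "wz": 0}, {"wx": 0, "wy": 0, "gripper": 1, "x": 190, "y": 35, "z": 0, "wz": 0}, {"wx": 0, "wy": 0, "gripper": 1, "x": 225, "y": 42, "z": 0, "wz": 0}, {"wx": 0, "wy": 0, "gripper": 1, "x": 240, "y": 45, "z": 10, "wz": 0}, {"wx": 0, "wy": 0, "gripper": 1, "x": 240, "y": 45, "z": 20, "wz": 0}, {"wx": 0, "wy": 0, "gripper": 1, "x": 240, "y": 45, "z": 20, "wz": 0}]'

```text
time: 5.18
tcp_pos: [0.4994, 0.2831, 0.1476]
ee_rot: [-0.0, 0.647, 0.762, -0.001]
ft_force: [-0.3, -0.3, 0.3]
gripper_width: 0.181
```

```bash
python3 -c "
from h import *
goal([.5,.285,.072],.165)
save('side','s3');save('wrist','w3')
"
```

```text
t 5.175 pos [0.4994 0.2831 0.1476] F [-0.26 -0.26  0.27] grip 0.181
shift mm [ 1.8  1.1 75.6] rot [-0.0019  0.0009 -0.0024]
```

View pics/s3.png

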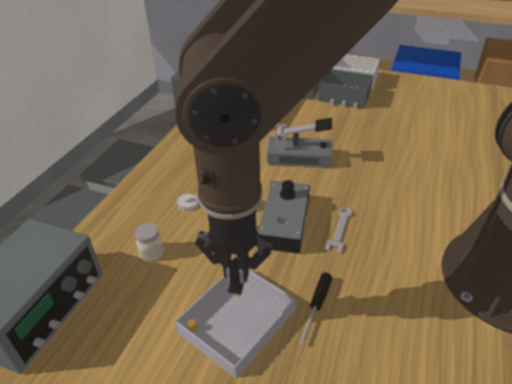

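View pics/w3.png

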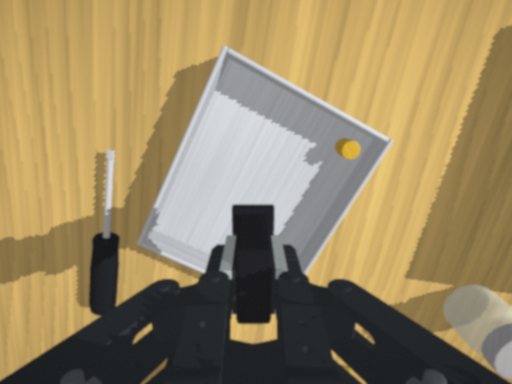

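The plug hangs above the tray, and the round plug is still seated at (288,188) in the side view. Next I'll lower and release.

Emit:
move_arm --motion '[{"wx": 0, "wy": 0, "gripper": 1, "x": 2, "y": 1, "z": 25, "wz": 0}, {"wx": 0, "wy": 0, "gripper": 1, "x": 2, "y": 1, "z": 50, "wz": 0}, {"wx": 0, "wy": 0, "gripper": 1, "x": 2, "y": 1, "z": 68, "wz": 0}, {"wx": 0, "wy": 0, "gripper": 1, "x": 2, "y": 1, "z": 75, "wz": 0}, {"wx": 0, "wy": 0, "gripper": 1, "x": 2, "y": 1, "z": 76, "wz": 0}, {"wx": 0, "wy": 0, "gripper": 1, "x": 2, "y": 1, "z": 76, "wz": 0}]'

```text
time: 6.02
tcp_pos: [0.5012, 0.2856, 0.0734]
ee_rot: [0.0, 0.648, 0.762, 0.0]
ft_force: [-0.3, 0.5, 0.2]
gripper_width: 0.178
```

Emit:
move_arm --motion '[{"wx": 0, "wy": 0, "gripper": 0.7, "x": 0, "y": 0, "z": 0, "wz": 0}, {"wx": 0, "wy": 0, "gripper": 0.5, "x": 0, "y": 0, "z": 0, "wz": 0}, {"wx": 0, "wy": 0, "gripper": 0.3, "x": 0, "y": 0, "z": 0, "wz": 0}, {"wx": 0, "wy": 0, "gripper": 0.3, "x": 0, "y": 0, "z": 0, "wz": 0}]'

```text
time: 6.52
tcp_pos: [0.5012, 0.2856, 0.0735]
ee_rot: [0.0, 0.648, 0.762, 0.0]
ft_force: [0.2, 0.6, -0.5]
gripper_width: 0.698
```

```bash
python3 -c "
from h import *
goal([.5,.285,.18],.165)
save('side','s4');save('wrist','w4')
"
```

```text
t 6.525 pos [0.5012 0.2856 0.0735] F [ 0.23  0.61 -0.5 ] grip 0.698
shift mm [  -0.4   -1.2 -106.5] rot [ 0.0009 -0.0001 -0.003 ]
```

View pics/s4.png

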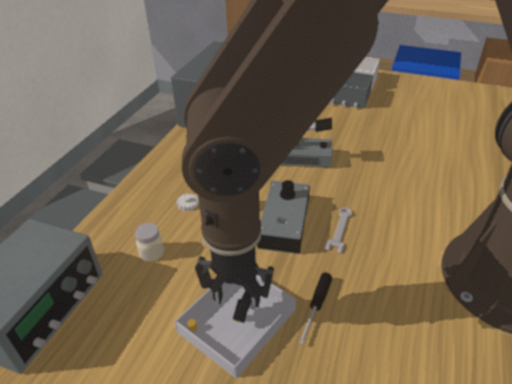

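View pics/w4.png

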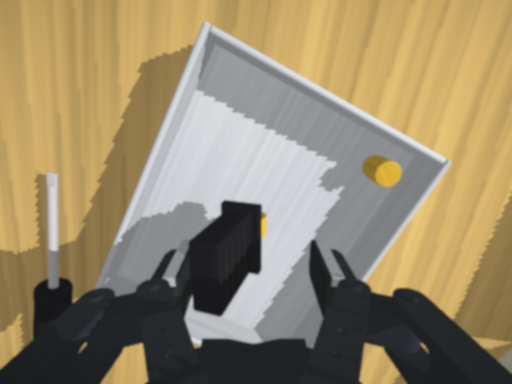

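The plug is leaning against the left finger. I'll open fully so it can lie down before I lift.

Emit:
move_arm --motion '[{"wx": 0, "wy": 0, "gripper": 0, "x": 0, "y": 0, "z": 0, "wz": 0}, {"wx": 0, "wy": 0, "gripper": 0, "x": 0, "y": 0, "z": 0, "wz": 0}, {"wx": 0, "wy": 0, "gripper": 0, "x": 0, "y": 4, "z": 0, "wz": 0}, {"wx": 0, "wy": 0, "gripper": 0, "x": 0, "y": 4, "z": 0, "wz": 0}]'

```text
time: 7.12
tcp_pos: [0.5056, 0.2864, 0.0734]
ee_rot: [0.0, 0.648, 0.762, 0.0]
ft_force: [0.5, 0.2, 0.1]
gripper_width: 0.998
```

```bash
python3 -c "
from h import *
goal([.5,.285,.18],.165)
save('side','s5');save('wrist','w5')
"
```

```text
t 7.125 pos [0.5056 0.2864 0.0734] F [0.49 0.24 0.13] grip 0.998
shift mm [  -0.4   -5.6 -106.6] rot [ 0.0012 -0.0001 -0.0031]
```

View pics/w5.png

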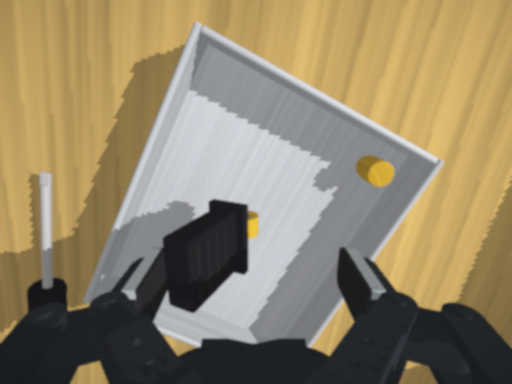

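Emit:
move_arm --motion '[{"wx": 0, "wy": 0, "gripper": 0, "x": 0, "y": -12, "z": -4, "wz": 0}, {"wx": 0, "wy": 0, "gripper": 0, "x": 0, "y": -22, "z": -8, "wz": 0}, {"wx": 0, "wy": 0, "gripper": 0, "x": 0, "y": -28, "z": -15, "wz": 0}, {"wx": 0, "wy": 0, "gripper": 0, "x": 0, "y": -28, "z": -30, "wz": 0}, {"wx": 0, "wy": 0, "gripper": 0, "x": 0, "y": -28, "z": -60, "wz": 0}, {"wx": 0, "wy": 0, "gripper": 0, "x": 0, "y": -28, "z": -100, "wz": 0}, {"wx": 0, "wy": 0, "gripper": 0, "x": 0, "y": -28, "z": -120, "wz": 0}]'

```text
time: 8.1
tcp_pos: [0.4785, 0.2822, 0.1965]
ee_rot: [0.001, 0.648, 0.762, 0.002]
ft_force: [-0.4, 0.2, -0.6]
gripper_width: 1.0
```

```bash
python3 -c "
from h import *
goal([.49,.1,.25],.165)
save('side','s6');save('wrist','w6')
"
```

```text
t 8.1 pos [0.4785 0.2822 0.1965] F [-0.41  0.2  -0.6 ] grip 1.0
shift mm [-181.6  -17.8  -53.7] rot [ 0.0041 -0.0011 -0.0032]
```

View pics/w6.png

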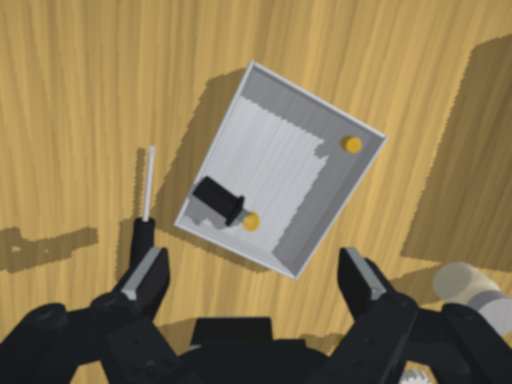

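View pics/s6.png

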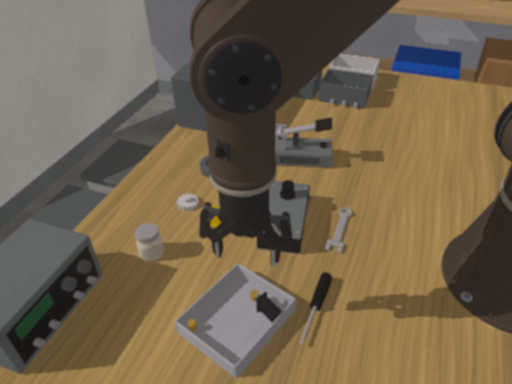

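The plug is lying free in the tray corner, with its handle at (216,194) in the wrist view. I'll verify it in the tray frame and work out the move to the lever.

```bash
python3 -c "
from h import *
p=plane('wrist',(214,194),.022); d=p-np.array([.5026,.2866,0]); a=-.314
print(p, d[0]*np.cos(a)+d[1]*np.sin(a), -d[0]*np.sin(a)+d[1]*np.cos(a))
goal([.481,-.285,.17],-1.308)
"
```

```text
[0.44164097 0.26100528 0.022     ] -0.05007315675089795 -0.043171429677444736
t 8.2 pos [0.479  0.2825 0.1966] F [ 0.85 -0.6   0.29] grip 0.997
shift mm [-560.4  -89.7   25.2] rot [ 0.0034 -0.0054  1.4699]
```

Emit:
move_arm --motion '[{"wx": 0, "wy": 0, "gripper": 1, "x": -40, "y": -6, "z": 0, "wz": 0.1}, {"wx": 0, "wy": 0, "gripper": 1, "x": -95, "y": -15, "z": 0, "wz": 0.25}, {"wx": 0, "wy": 0, "gripper": 1, "x": -150, "y": -24, "z": 0, "wz": 0.4}, {"wx": 0, "wy": 0, "gripper": 1, "x": -205, "y": -33, "z": 0, "wz": 0.55}, {"wx": 0, "wy": 0, "gripper": 1, "x": -260, "y": -42, "z": 0, "wz": 0.7}, {"wx": 0, "wy": 0, "gripper": 1, "x": -315, "y": -50, "z": 0, "wz": 0.85}, {"wx": 0, "wy": 0, "gripper": 1, "x": -370, "y": -59, "z": 0, "wz": 1.0}, {"wx": 0, "wy": 0, "gripper": 1, "x": -425, "y": -68, "z": 0, "wz": 1.15}]'

```text
time: 9.2
tcp_pos: [0.4801, -0.1498, 0.1955]
ee_rot: [-0.0, 0.959, 0.285, 0.003]
ft_force: [0.3, 0.7, -0.2]
gripper_width: 0.002
```

```bash
python3 -c "
from h import *
goal([.481,-.285,.17],-1.308)
"
```

```text
t 9.2 pos [ 0.4801 -0.1498  0.1955] F [ 0.32  0.66 -0.21] grip 0.002
shift mm [-73.2 113.7  25.2] rot [-1.000e-04 -5.900e-03  3.148e-01]
```

Emit:
move_arm --motion '[{"wx": 0, "wy": 0, "gripper": 1, "x": -24, "y": 38, "z": 0, "wz": 0.1}, {"wx": 0, "wy": 0, "gripper": 1, "x": -50, "y": 78, "z": 5, "wz": 0.21}, {"wx": 0, "wy": 0, "gripper": 1, "x": -66, "y": 103, "z": 15, "wz": 0.28}, {"wx": 0, "wy": -0.006, "gripper": 1, "x": -73, "y": 114, "z": 25, "wz": 0.315}, {"wx": 0, "wy": -0.006, "gripper": 1, "x": -73, "y": 114, "z": 25, "wz": 0.315}, {"wx": 0, "wy": -0.006, "gripper": 1, "x": -73, "y": 114, "z": 25, "wz": 0.315}]'

```text
time: 9.95
tcp_pos: [0.4813, -0.284, 0.1702]
ee_rot: [-0.0, 0.991, 0.132, -0.0]
ft_force: [-0.1, 0.5, 0.5]
gripper_width: -0.005
```

```bash
python3 -c "
from h import *
goal([.481,-.285,.17],-1.308)
m=model('wrist'); save('wrist','w7'); save('top','t7'); save('side','s7')
print(proj('wrist',[[.4857,-.2835,.12],[.481,-.285,.145]],m))
"
```

```text
t 9.95 pos [ 0.4813 -0.284   0.1702] F [-0.11  0.48  0.53] grip -0.005
shift mm [-0.6  0.9  0.2] rot [-0.0007  0.0003  0.0016]
[[254.29245883 224.28276993]
 [254.85092153 250.58210911]]
```

View pics/w7.png

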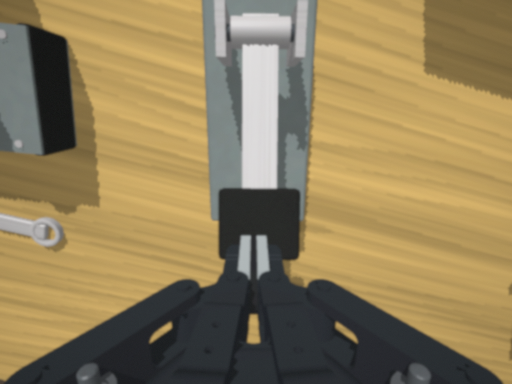

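View pics/s7.png

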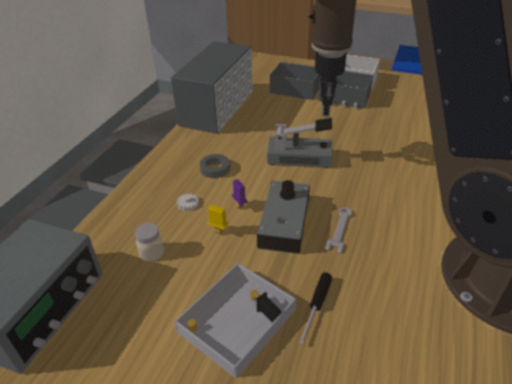

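The wrist view shows the paddle centred at (259,223), rows 188–258, about 2–3 mm to the tool's +y. The plug is lying in the tray. I'll press down in stages.

Emit:
move_arm --motion '[{"wx": 0, "wy": 0, "gripper": 1, "x": 0, "y": 3, "z": 10, "wz": 0}, {"wx": 0, "wy": 0, "gripper": 1, "x": 0, "y": 3, "z": 20, "wz": 0}, {"wx": 0, "wy": 0, "gripper": 1, "x": 0, "y": 3, "z": 28, "wz": 0}, {"wx": 0, "wy": 0, "gripper": 1, "x": 0, "y": 3, "z": 36, "wz": 0}, {"wx": 0, "wy": 0, "gripper": 1, "x": 0, "y": 3, "z": 43, "wz": 0}, {"wx": 0, "wy": 0, "gripper": 1, "x": 0, "y": 3, "z": 48, "wz": 0}, {"wx": 0, "wy": 0, "gripper": 1, "x": 0, "y": 3, "z": 48, "wz": 0}, {"wx": 0, "wy": 0, "gripper": 1, "x": 0, "y": 3, "z": 48, "wz": 0}]' --force 60

```text
time: 11.1
tcp_pos: [0.4821, -0.2872, 0.1223]
ee_rot: [-0.0, 0.991, 0.132, -0.0]
ft_force: [-4.0, -1.3, 7.6]
gripper_width: -0.003
```

```bash
python3 -c "
from h import *
goal([.481,-.287,.116],-1.308)
a=save('side','s8')[:,:,::-1]; cv2.imwrite('pics/s8z.png',cv2.resize(a[95:175,250:350],None,fx=7,fy=7,interpolation=cv2.INTER_CUBIC))
"
```

```text
t 11.1 pos [ 0.4821 -0.2872  0.1223] F [-3.97 -1.32  7.58] grip -0.003
shift mm [-1.  -0.4  6.3] rot [-0.0003  0.0003  0.0014]
```

View pics/s8z.png

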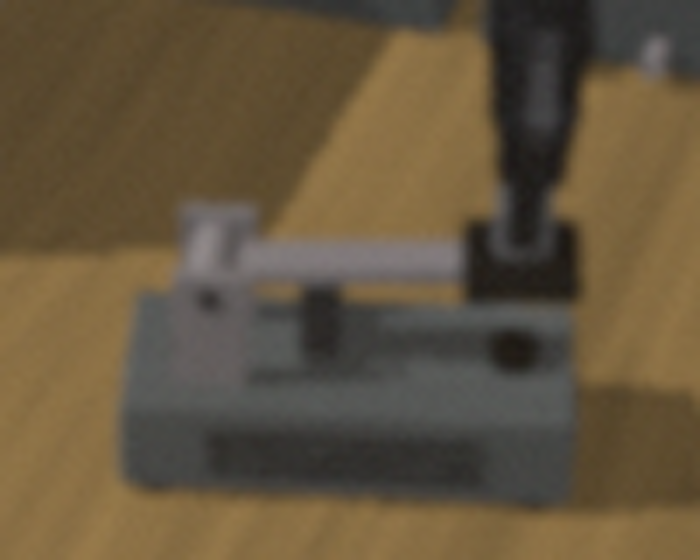

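Measured lever angle is about 0.20 rad (tip at 97 mm, 7.6 N). I'll go down another 6 mm to reach level.

Emit:
move_arm --motion '[{"wx": 0, "wy": 0, "gripper": 1, "x": 0, "y": 0, "z": 3, "wz": 0}, {"wx": 0, "wy": 0, "gripper": 1, "x": 0, "y": 0, "z": 6, "wz": 0}, {"wx": 0, "wy": 0, "gripper": 1, "x": 0, "y": 0, "z": 6, "wz": 0}, {"wx": 0, "wy": 0, "gripper": 1, "x": 0, "y": 0, "z": 6, "wz": 0}, {"wx": 0, "wy": 0, "gripper": 1, "x": 0, "y": 0, "z": 6, "wz": 0}]'

```text
time: 11.78
tcp_pos: [0.4817, -0.2872, 0.1162]
ee_rot: [-0.0, 0.991, 0.132, -0.0]
ft_force: [-5.0, -3.3, 6.8]
gripper_width: -0.002
```

```bash
python3 -c "
from h import *
goal([.481,-.287,.116],-1.308)
a=save('side','s9')[:,:,::-1]; cv2.imwrite('pics/s9z.png',cv2.resize(a[95:175,250:350],None,fx=7,fy=7,interpolation=cv2.INTER_CUBIC))
b=save('top','t9')[:,:,::-1]
# predicted lever lines at several angles in the side view
c=np.array([.5436,-.2659,0]);a0=.263
def W(x,y,z): return c+[np.cos(a0)*x-np.sin(a0)*y,np.sin(a0)*x+np.cos(a0)*y,z]
for al in (.19,.25,.31):
  g=.25-al; e=lambda s,n:W(.055-s*np.cos(g)+n*np.sin(g),.026,.085+s*np.sin(g)+n*np.cos(g))
  print(al,((proj('side',[e(.097,.006),e(.143,.006),e(.143,-.004),e(.097,-.004)])-[250,95])*7).round(0).tolist())
"
```

```text
t 11.775 pos [ 0.4817 -0.2872  0.1162] F [-5.01 -3.3   6.76] grip -0.002
shift mm [-0.7 -0.4  0.2] rot [-0.0004  0.0008  0.0015]
0.19 [[455.0, 287.0], [576.0, 286.0], [575.0, 308.0], [455.0, 309.0]]
0.25 [[455.0, 300.0], [576.0, 305.0], [573.0, 327.0], [453.0, 322.0]]
0.31 [[455.0, 312.0], [574.0, 324.0], [570.0, 345.0], [451.0, 334.0]]
```

View pics/s9z.png

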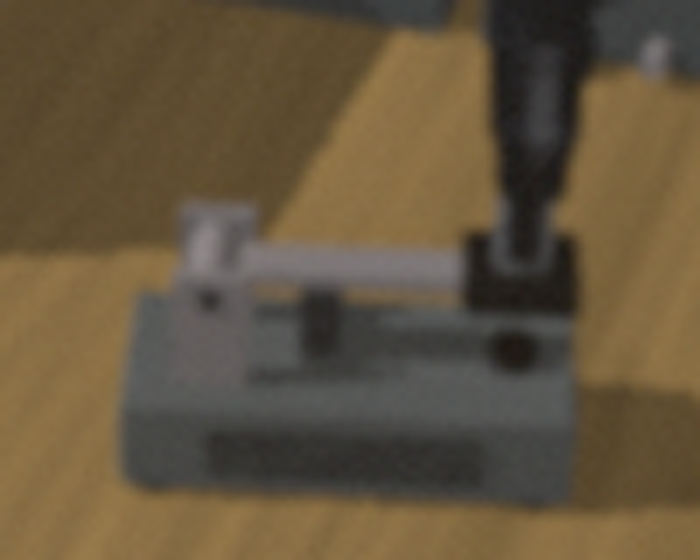

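View pics/t9.png

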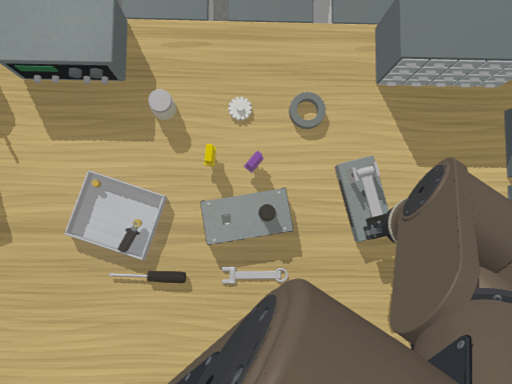

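View pics/s9.png

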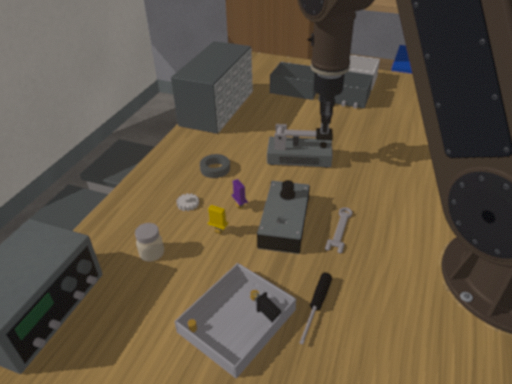

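```bash
python3 -c "
from h import *
c=np.array([.5436,-.2659,0]);a0=.263
def W(x,y,z): return c+[np.cos(a0)*x-np.sin(a0)*y,np.sin(a0)*x+np.cos(a0)*y,z]
print(((proj('side',[W(.09,.0425,.045),W(-.09,.0425,.045),W(.09,.0425,0),W(-.09,.0425,0)])-[250,95])*7).round(0).tolist())
# lever bar edges by column from the zoomed crop (bright bar vs background)
for f in ('s7','s8','s9'):
  s=cv2.imread('pics/'+f+'.png').astype(int); sat=s.max(2)-s.min(2); 
  for u in (288,294,300,306,312):
    col=s[118:142,u]; m=(col[:,0]>100)&((col.max(1)-col.min(1))<28); v=np.where(m)[0]
    print(f,u,(v.mean()+118).round(2) if len(v) else None,len(v))
e=[]
for al in (0,.19,.25,.31):
  g=.25-al; q=proj('side',[W(.055-.03*np.cos(g),0,.085+.03*np.sin(g)),W(.055-.09*np.cos(g),0,.085+.09*np.sin(g))]); print(al,q.round(1).tolist(),(q[1,1]-q[0,1])/(q[1,0]-q[0,0]))
"
```

```text
[[109.0, 407.0], [572.0, 428.0], [110.0, 499.0], [562.0, 521.0]]
s7 288 130.0 5
s7 294 129.0 5
s7 300 128.0 5
s7 306 127.0 5
s7 312 126.0 5
s8 288 131.5 4
s8 294 131.5 4
s8 300 132.0 5
s8 306 131.5 4
s8 312 131.5 4
s9 288 132.0 5
s9 294 132.0 5
s9 300 132.5 4
s9 306 132.5 4
s9 312 133.0 5
0 [[290.2, 131.1], [311.8, 127.4]] -0.1743576735353295
0.19 [[290.4, 132.9], [312.4, 132.7]] -0.008898858691663342
0.25 [[290.4, 133.4], [312.3, 134.4]] 0.04219697483662866
0.31 [[290.4, 134.0], [312.1, 136.0]] 0.09338484254342488
```

The side-view lever slopes are −0.167 at rest, about 0 before the last step, and +0.04 now. The predictions are −0.174 for rest, −0.009 for 0.19 rad and +0.042 for 0.25 rad, so the lever is level. Fingertip height (91.2 mm) and upward force (6.8 N) agree, so I'm handing in.

```bash
python3 -c "
from h import *
print(r.sign_off()); o=r.observe(); print(o['time'],o['tcp_pos'],o['ft_force'])
"
```

```text
the job is handed in; nothing more can be done
None
the job is handed in; nothing more can be done
```

I drew the flat-handled plug straight up out of the pack and left it lying free in the tray. I then pressed the paddle down with the closed fingers and handed the job in at about 11.9 s, still holding the lever level. The sign-off gave no verdict.

**Last checks:**
- **Lever:** the fingertips were at 91.2 mm, where level is 91 mm, with 6.8 N upward on the tool. The lever's slope in the side view gave about 0.25 rad.
- **Plug:** the handle centre is about (−50, −43) mm in the tray frame, inside the limits and clear of the fingers.
- **Round plug and bystanders:** the last pictures show the round plug seated and the bystanders and look-alikes where they were.

**What disagreed:**
- **Release:** the plug did not stand. It leaned on one finger, so I opened fully, moved that finger away, and it fell over inside the tray.
- **Paddle outline:** its absolute position in the side view sat 2–3 pixels higher than predicted for level. The drain's outline was off by a similar amount, so I relied on the slope, the fingertip height and the force.
- **Sideways force:** about 6 N, probably friction, acted on the tool during the hold.

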